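# Pack the cheese wedges head to tail

## Robot

A 6-joint arm with a two-finger parallel gripper is mounted at the origin on the work surface. World frame = base frame: x ahead of the robot, y to its left, z up, the work surface at z = 0. Lengths are in m, angles in rad, forces in N, time in s.
With the tool pointing down it reaches from about 0.25 to 0.725 m from the base axis. Payload 4 kg.
Tool frame: the origin (TCP) lies where the fingers leave the gripper's body, on its centre line; the fingertips stand 73 mm ahead of it and the grasp point (between the pads) lies 54 mm ahead of it (bot.tips_ahead is the z of the fingertips in the tool frame, in m); z points along the fingers, y is the direction in which the jaws open and shut (so a half turn about z gives the same grasp; the last joint's range is limited). The gripper opens to 85 mm and grips with 20 to 120 N. Pads are 22 mm wide; open, the fingers measure 114 mm over their backs; the gripper's body (76 mm by 85 mm) begins 54 mm behind the grasp point. The pads swing forward as they close: fully open they stand 13 mm farther back than shut.
Start: joints at [1.335, 0.241, 0.005, 1.335, 0, 1.571], TCP at [0.117, 0.486, 0.304] pointing down, gripper open.
Joint ranges: [-2.72, 2.72], [-1.05, 1.87], [-1.09, 1.28], [-1.99, 2.15], [-1.42, 1.44], [-3.14, 3.14]. Speed limits (rad/s): [2.79, 2.79, 3.14, 3.14, 3.14, 3.14].

## Interface

Orientations are given as a unit quaternion [x, y, z, w].
In Python, from workcell import readout, camera, get_calibration, order, bot gives the robot as it stands.
- The arm moves only by the tool send_rows, never from a script. Its argument "moves" is a list of rows, each a list of 3 entries, a list of its own where there are three numbers: the shift along the tool's x, y, z in mm, then the turn, a rotation vector about the tool's x, y, z in rad, then the finger opening in mm, from 0 to 85.4. In form: [[[dx, dy, dz], [ax, ay, az], grip], ...]. A call has 1 to 12 rows; each row is the pose to reach, as a shift and turn from the pose measured when the call began, along the tool's axes at that moment; what a row does not reach only later rows make up. A row lasts 1/12 s, in which the tool goes at most 41.7 mm and 7.16 degrees, less where a joint would pass 70% of its speed; a pose out of reach is approached as far as the arm can. A call with a gripper value outside its range is refused whole. The fingers move at their own pace and stop on an object; the grip force is fixed at half the most. Time passes only in rows, so rows that repeat a pose let the fingers close. It gives the time, the measured TCP pose, the force and the opening at its end, in the units of the state.
- readout.get_obs(): the state, without advancing time (a new reading comes with each control period).
- camera(name): name is "scene" or "top" or "wrist"; returns the picture (384x512x3 uint8, red, green, blue); there is no depth.
- get_calibration(name): a dict with "fx", "fy", "cx", "cy" (pixels), "k1" (the pictures are not rectified: a ray, as slopes to the right and down, at radius r is drawn at 1 + k1 r^2 times it, then the intrinsics apply), "R" (3x3) and "t" (3): a world point X has camera coordinates R X + t. Camera axes: x right, y down, z forward; pixel columns grow to the right and rows downward; lengths in m; the calibration is good to about 2 mm. A picture is of the moment at which its call begins: read the wrist's pose just before it. get_calibration takes no time and is no camera call; for the wrist camera it gives the pose at the moment of the call.
- order.job_done(): hands the job in, once; it reports no verdict.
The state is a dict: "clock": time; "joint_pos": joint angles; "joint_vel": joint speeds; "tau": joint torques, N m; "eef_pos": TCP position; "tool_rot": TCP orientation; "ft_force": force on the tool from outside, world axes, zero at the start; "ft_torque": the same for the moment, N m; "grip_width": finger opening in m.
Only numpy, scipy, OpenCV 4.12 (cv2) and the standard library are available. Lean on these libraries where they do the work, as an engineer would, in place of code of your own. Each camera call takes 0.05 s, during which the arm holds its last target. There are 200 camera calls.

## Task

Pack the three cheese wedges from the two round boards into the rectangular wooden tray beside the one already in it, so that all four lie flat on its floor, across it, side by side in one row with their wide ends alternating so that they fit. Set each one down without dropping it, let go of them all, and leave the bottle, the cups and the jar standing where they are.

Things in the scene. Friction and masses are not known exactly. Their poses are not given: they have to be found in the camera images.
- wedge_a_mid (a point): centre of wedge_a, one of four alike loose cheese wedges, on board_one at first, brown rind on the wide end. From above a symmetric trapezoid 62 mm long, 54 wide at the rind, 24 at the narrow end; 50 tall, about 0.13 kg; sides upright, both end faces flat and square to the length. Point: half-way along, on the mid-line, 25 mm above its underside; x points along it to the narrow end, z up
- wedge_b_mid (a point): centre of wedge_b, one of four alike loose cheese wedges, on board_one at first, brown rind on the wide end. From above a symmetric trapezoid 62 mm long, 54 wide at the rind, 24 at the narrow end; 50 tall, about 0.13 kg; sides upright, both end faces flat and square to the length. Point: half-way along, on the mid-line, 25 mm above its underside; x points along it to the narrow end, z up
- wedge_c_mid (a point): centre of wedge_c, one of four alike loose cheese wedges, on board_two at first, brown rind on the wide end. From above a symmetric trapezoid 62 mm long, 54 wide at the rind, 24 at the narrow end; 50 tall, about 0.13 kg; sides upright, both end faces flat and square to the length. Point: half-way along, on the mid-line, 25 mm above its underside; x points along it to the narrow end, z up
- wedge_d_mid (a point): centre of wedge_d, one of four alike loose cheese wedges, already in the tray at first, brown rind on the wide end. From above a symmetric trapezoid 62 mm long, 54 wide at the rind, 24 at the narrow end; 50 tall, about 0.13 kg; sides upright, both end faces flat and square to the length. Point: half-way along, on the mid-line, 25 mm above its underside; x points along it to the narrow end, z up
- tray_in (a point): centre of the floor of the fixed wooden tray, rectangular inside: 71 mm along x, 182 mm along y. Floor 6 mm above the table; walls 7 mm thick, 10 mm high above the floor, so wedges stand 40 mm proud. z up. One wedge starts near its -y end. Four fit only lying along x, side by side along y, wide ends alternately to +x and -x: 171 of the 182 mm
- board_one_top (a point): centre of the top of board_one, a fixed round dark wooden board, 180 mm in diameter and 12 mm thick, lying on the table; wedges a and b start on it, often so close that b leaves no finger room at the narrow end of a.
- board_two_top (a point): centre of the top of board_two, a fixed round dark wooden board, 180 mm in diameter and 12 mm thick, lying on the table; wedge c starts on it.
- bottle_mid (a point): centre of a loose upright green glass bottle, 56 mm in diameter, 190 mm tall, 95 mm above the table. Bystander.
- cups_mid (a point): centre of a loose upright stack of white paper cups, 70 mm in diameter at its widest, 131 mm tall, 65 mm above the table. Bystander.
- jar_mid (a point): centre of a loose upright small amber jar, 56 mm in diameter, 70 mm tall, 35 mm above the table. Bystander.
Things that resemble listed ones, but are neither listed nor needed, are in the scene too. Leave any purple or turquoise look-alike of the part that bears wedge_a_mid alone. Leave any black look-alike of the part that bears wedge_b_mid alone.

How it is judged:
At the end, for the whole second after the job is handed in: All four wedges lie in the tray: centre within 6 mm of the tray's long mid-line and within 67 mm of its middle along the tray, underside within 4 mm of the floor, upright within 0.08 rad, length across the tray within 0.2 rad, at rest and released. (They can only lie so with wide ends alternating.) (x of wedge_a_mid in the frame of tray_in between -0.006 and 0.006 m and y of wedge_a_mid in the frame of tray_in between -0.067 and 0.067 m and z of wedge_a_mid in the frame of tray_in between 0.021 and 0.029 m and angle between each of wedge_a_mid, wedge_b_mid, wedge_c_mid, wedge_d_mid's own z axis and vertical below 0.08 rad and angle between the x axis of each of wedge_a_mid, wedge_b_mid, wedge_c_mid, wedge_d_mid and the x axis of tray_in, either way round below 0.2 rad and linear speed of each of wedge_a, wedge_b, wedge_c, wedge_d below 0.01 m/s and x of wedge_b_mid in the frame of tray_in between -0.006 and 0.006 m and y of wedge_b_mid in the frame of tray_in between -0.067 and 0.067 m and z of wedge_b_mid in the frame of tray_in between 0.021 and 0.029 m and x of wedge_c_mid in the frame of tray_in between -0.006 and 0.006 m and y of wedge_c_mid in the frame of tray_in between -0.067 and 0.067 m and z of wedge_c_mid in the frame of tray_in between 0.021 and 0.029 m and x of wedge_d_mid in the frame of tray_in between -0.006 and 0.006 m and y of wedge_d_mid in the frame of tray_in between -0.067 and 0.067 m and z of wedge_d_mid in the frame of tray_in between 0.021 and 0.029 m); the robot touches nothing.
It fails at once if the bottle is shifted by more than 30 mm or tipped over (distance of bottle_mid from where it was at the start of the episode above 0.03 m or angle between bottle_mid's own z axis and vertical above 0.4 rad).
It fails at once if the stack of cups is shifted by more than 30 mm or tipped over (distance of cups_mid from where it was at the start of the episode above 0.03 m or angle between cups_mid's own z axis and vertical above 0.4 rad).
It fails at once if the jar is shifted by more than 30 mm or tipped over (distance of jar_mid from where it was at the start of the episode above 0.03 m or angle between jar_mid's own z axis and vertical above 0.4 rad).
It fails at once if a wedge is dropped or thrown: it moves faster than 0.8 m/s (a fall of over 30 mm) with no finger on it ((linear speed of wedge_a above 0.8 m/s and contact force between wedge_a and the fingers below 0.01 N) or (linear speed of wedge_b above 0.8 m/s and contact force between wedge_b and the fingers below 0.01 N) or (linear speed of wedge_c above 0.8 m/s and contact force between wedge_c and the fingers below 0.01 N) or (linear speed of wedge_d above 0.8 m/s and contact force between wedge_d and the fingers below 0.01 N)).
It also fails if it takes over 72 s, if anything falls off the work surface, if the arm or the gripper's body presses on something with over 40 N, if the wrist force passes 120 N, or if a joint passes its speed limit or range.

## Working session

There is one attempt and no reset: what is moved stays moved. The work goes in short steps, Python scripts to look and compute and a tool call to move; the robot and the scene stay as the last step left them, time stands still between calls to the robot, and variables do not carry over. Pictures are saved under pics/ and viewed, about 8 in all and at most 12, crops included, and the job is handed in when it is done.

Besides the shell and the picture viewer there is one more tool, called in YAML: its name, and indented under it one key for each argument. send_rows: Moves the arm, as the interface text tells. Its arguments: {"type":"object","properties":{"moves":{"type":"array","items":{"type":"array"}}},"required":["moves"]}

```bash
mkdir -p pics; ls
python3 - <<'E'
from workcell import readout, camera, get_calibration
import cv2,numpy as np
o=readout.get_obs();print({k:np.round(v,3) for k,v in o.items()})
for n in("scene","top"):
    cv2.imwrite(f"pics/{n}0.png",camera(n)[:,:,::-1]); print(n,get_calibration(n))
print(get_calibration("wrist"))
a=cv2.imread("pics/top0.png");cv2.imwrite("pics/top0b.png",cv2.resize(a,(800,600),interpolation=cv2.INTER_CUBIC))
E
```

```text
pics
{'clock': np.float64(0.0), 'joint_pos': array([ 1.335,  0.241,  0.004,  1.335, -0.   ,  1.571]), 'joint_vel': array([ 0.001,  0.001,  0.   , -0.   ,  0.   , -0.   ]), 'tau': array([-1.0000e-03, -3.7231e+01,  2.5241e+01,  1.7000e-02, -0.0000e+00,
       -0.0000e+00]), 'eef_pos': array([0.117, 0.486, 0.303]), 'tool_rot': array([ 0.118,  0.993, -0.001, -0.   ]), 'ft_force': array([-0.298, -0.516, -0.176]), 'ft_torque': array([-0.096, -0.024, -0.028]), 'grip_width': np.float64(0.085)}
scene {'fx': 372.1332752225507, 'fy': 372.1332752225507, 'cx': 251.66691006704977, 'cy': 193.12565061983315, 'k1': 0.028327952044508255, 'R': array([[ 8.69758142e-02,  9.96210291e-01,  5.14109786e-04],
       [ 7.47591845e-01, -6.49286554e-02, -6.60977082e-01],
       [-6.58438790e-01,  5.78733641e-02, -7.50405912e-01]]), 't': array([-0.02798687, -0.35230328,  1.38008173])}
top {'fx': 406.9159839706377, 'fy': 406.9159839706377, 'cx': 256.5680197568941, 'cy': 187.06102094454178, 'k1': -0.1443372254685414, 'R': array([[-0.00910613, -0.99991977, -0.00880469],
       [-0.99794032,  0.00964654, -0.06341967],
       [ 0.06349952,  0.00820905, -0.99794811]]), 't': array([-0.01278288,  0.56633272,  1.23083204])}
{'fx': 303.14954236364355, 'fy': 303.14954236364355, 'cx': 256.1300966436461, 'cy': 195.701117515707, 'k1': -0.0808600390480528, 'R': array([[ 0.23370139,  0.97230698, -0.00167212],
       [ 0.93276987, -0.22371226,  0.28265384],
       [ 0.27445223, -0.0676163 , -0.95922052]]), 't': array([-0.49978428, -0.03711457,  0.3798114 ])}
```

View pics/top0b.png

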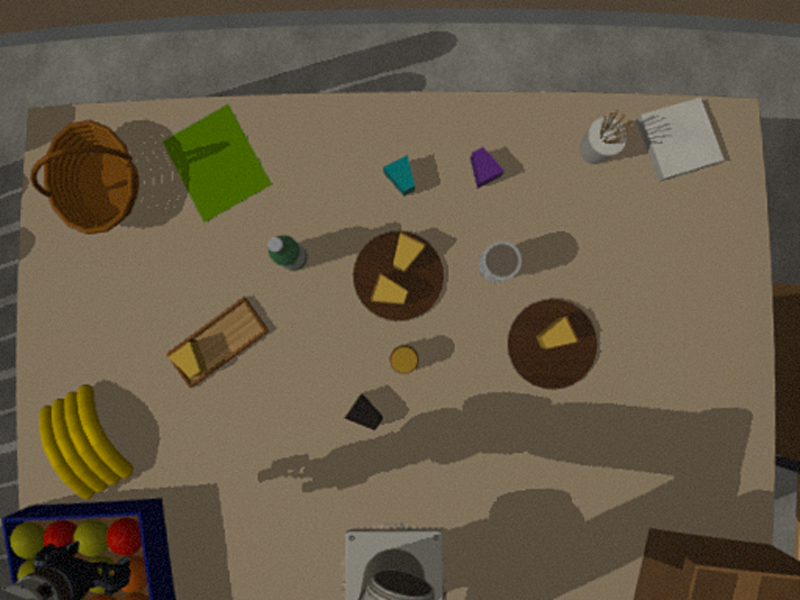

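View pics/scene0.png

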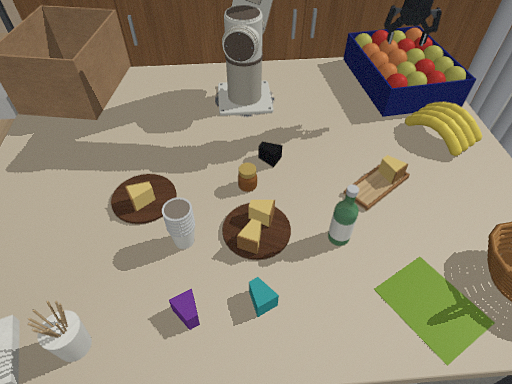

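```bash
cat > h.py <<'E'
import cv2,numpy as np
from workcell import readout,camera,get_calibration
def K(c): return np.array([[c["fx"],0,c["cx"]],[0,c["fy"],c["cy"]],[0,0,1.]])
def proj(c,X):
    p=np.atleast_2d(X)@c["R"].T+c["t"]; s=p[:,:2]/p[:,2:]; s=s*(1+c["k1"]*(s**2).sum(1,keepdims=True))
    return s*[c["fx"],c["fy"]]+[c["cx"],c["cy"]]
def ray(c,uv,z):
    uv=np.array(uv,float).reshape(-1,1,2)
    s=cv2.undistortPoints(uv,K(c),np.array([c["k1"],0,0,0,0]))[:,0]
    d=np.c_[s,np.ones(len(s))]@c["R"]; C=-c["R"].T@c["t"]
    return C+d*((z-C[2])/d[:,2])[:,None]
E
python3 - <<'E'
from h import *
im=cv2.imread("pics/top0.png");c=get_calibration("top")
h=cv2.cvtColor(im,cv2.COLOR_BGR2HSV)
print("cam",-c["R"].T@c["t"])
for n,p,z in(("tray",(218,340),.01),("b1",(398,276),.012),("b2",(553,343),.012),("bottle",(285,248),.15),("cups",(502,261),.13),("jar",(404,359),.07),("a",(408,251),.062),("b",(389,291),.062),("c",(557,333),.062),("d",(186,359),.056)):
    print(n,ray(c,np.array(p)/1.5625,z).round(3), h[int(p[1]/1.5625),int(p[0]/1.5625)])
cr=[im[y:y+70,x:x+93] for x,y in((220,140),(320,185),(95,185))]
cv2.imwrite("pics/cr.png",cv2.resize(np.hstack(cr),None,fx=2.85,fy=2.85,interpolation=cv2.INTER_CUBIC))
E
```

```text
cam [ 0.48689261 -0.02834897  1.26411059]
tray [[0.475 0.348 0.01 ]] [ 17 135  91]
b1 [[ 0.599 -0.013  0.012]] [  9 111  53]
b2 [[ 0.463 -0.318  0.012]] [ 21 180 152]
bottle [[0.639 0.186 0.15 ]] [ 55 115  42]
cups [[ 0.614 -0.201  0.13 ]] [20 55 84]
jar [[ 0.438 -0.023  0.07 ]] [ 22 203 128]
a [[ 0.642 -0.033  0.062]] [ 21 173 156]
b [[0.566 0.004 0.062]] [ 22 177 157]
c [[ 0.483 -0.314  0.062]] [ 22 171 157]
d [[0.439 0.398 0.056]] [ 22 172 156]
```

View pics/cr.png

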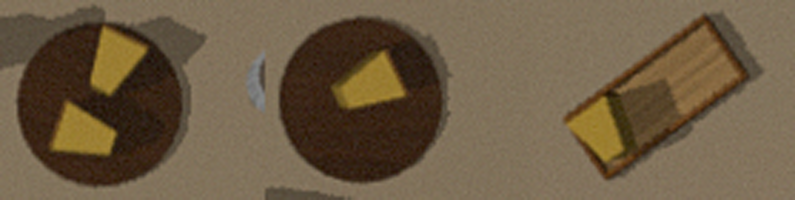

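```bash
cat >> h.py <<'E'
def wedges(im,c,z,vmin=125,amin=150):
    "top-face quads of yellow wedges on plane z: list of (pixel centre, xy centre, heading to narrow end, 4 corners, side lengths)"
    h=cv2.cvtColor(im,cv2.COLOR_BGR2HSV); m=cv2.inRange(h,(18,120,vmin),(30,255,255)); m=cv2.morphologyEx(m,cv2.MORPH_OPEN,np.ones((3,3)))
    out=[]
    for k in cv2.findContours(m,cv2.RETR_EXTERNAL,cv2.CHAIN_APPROX_NONE)[0]:
        if cv2.contourArea(k)<amin: continue
        q=cv2.approxPolyN(k,4,ensure_convex=True).reshape(-1,2).astype(float)
        P=ray(c,q,z)[:,:2]; L=np.linalg.norm(np.roll(P,-1,0)-P,axis=1)
        pr=min((0,1),key=lambda i:-abs(L[i]-L[i+2])) # ends differ most
        i=pr if L[pr]>L[pr+2] else pr+2
        w=(P[i]+P[(i+1)%4])/2; n=(P[(i+2)%4]+P[(i+3)%4])/2; d=n-w
        out.append((q.mean(0).round(0),(w+n)/2,np.arctan2(d[1],d[0]),q,np.roll(L,-i)*1000))
    return out
E
python3 - <<'E'
from h import *
im=cv2.imread("pics/top0.png");c=get_calibration("top")
for w in wedges(im,c,.062): 
    if w[1][0]>.3 and abs(w[1][1])<.45: print(w[0],w[1].round(4),"head",w[2].round(3),w[4].round(0))
q=np.array([(565,120),(608,180),(748,75),(708,15)])/2.85+[95-186,185]
P=ray(c,q,.016)[:,:2];print("tray",P.round(3),P.mean(0),np.linalg.norm(np.roll(P,-1,0)-P,axis=1))
o=readout.get_obs();w=get_calibration("wrist")
from scipy.spatial.transform import Rotation as R
T=R.from_quat(o["tool_rot"]).as_matrix()
print("camera in tool",T.T@(-w["R"].T@w["t"]-o["eef_pos"]),"\naxes in tool",(T.T@w["R"].T).round(3))
E
```

```text
[119. 231.] [0.4343 0.3971] head -2.525 [49. 58. 22. 59.]
[356. 214.] [ 0.4789 -0.3123] head 1.978 [49. 65. 27. 54.]
[250. 187.] [0.5645 0.0025] head -1.928 [53. 60. 25. 57.]
[259. 162.] [ 0.638  -0.0271] head 2.626 [52. 61. 23. 59.]
tray [[0.445 0.451]
 [0.38  0.402]
 [0.494 0.246]
 [0.559 0.29 ]] [0.46948861 0.34698154] [0.08180969 0.19342614 0.07918071 0.19724576]
camera in tool [ 0.07170843  0.00070786 -0.07089813] 
axes in tool [[-0.    -0.959 -0.283]
 [ 1.    -0.     0.   ]
 [-0.    -0.283  0.959]]
```

```bash
cat > go.py <<'E'
import sys,numpy as np
from workcell import readout
from scipy.spatial.transform import Rotation as R
o=readout.get_obs();T=R.from_quat(o["tool_rot"]);M=T.as_matrix()
def go(x,y,z,yaw):
    Y=np.array([np.cos(yaw),np.sin(yaw),0]);Z=np.array([0,0,-1.]);G=np.c_[np.cross(Y,Z),Y,Z]
    s=M.T@(np.array([x,y,z])-o["eef_pos"])*1000; r=R.from_matrix(M.T@G).as_rotvec()
    q6=1.571+np.arctan2(y,x)-yaw
    print("t",round(o["clock"],2),"shift",s.round(1),"turn",r.round(3),"rows>=",max(np.linalg.norm(s)/41.7,np.linalg.norm(r)/.125).round(1),"q6",round(q6,2))
if __name__=="__main__":
    v=[float(a) for a in sys.argv[1:]]
    for i in range(0,len(v),4): go(*v[i:i+4])
E
python3 go.py 0.5645 0.0025 0.25 1.214
```

```text
t 0.1 shift [-548.3 -365.2   53.8] turn [-0.002  0.     0.121] rows>= 15.9 q6 0.36
```

send_rows:
  moves:
    - [[-548, -365, 54], [0, 0, 0.121], 85]
    - [[-548, -365, 54], [0, 0, 0.121], 85]
    - [[-548, -365, 54], [0, 0, 0.121], 85]
    - [[-548, -365, 54], [0, 0, 0.121], 85]
    - [[-548, -365, 54], [0, 0, 0.121], 85]
    - [[-548, -365, 54], [0, 0, 0.121], 85]
    - [[-548, -365, 54], [0, 0, 0.121], 85]
    - [[-548, -365, 54], [0, 0, 0.121], 85]
    - [[-548, -365, 54], [0, 0, 0.121], 85]
    - [[-548, -365, 54], [0, 0, 0.121], 85]
    - [[-548, -365, 54], [0, 0, 0.121], 85]
    - [[-548, -365, 54], [0, 0, 0.121], 85]

```text
clock: 1.1
eef_pos: [0.4561, 0.1185, 0.2626]
tool_rot: [0.178, 0.984, -0.001, -0.0]
ft_force: [-0.1, 0.9, -0.3]
grip_width: 0.085
```

```bash
python3 go.py 0.5645 0.0025 0.25 1.214
```

```text
t 1.1 shift [-142.1  -70.7   12.7] turn [-0.002 -0.    -0.   ] rows>= 3.8 q6 0.36
```

send_rows:
  moves:
    - [[-142, -71, 13], [0, 0, 0], 85]
    - [[-142, -71, 13], [0, 0, 0], 85]
    - [[-142, -71, 13], [0, 0, 0], 85]
    - [[-142, -71, 13], [0, 0, 0], 85]
    - [[-142, -71, 13], [0, 0, 0], 85]
    - [[-142, -71, 13], [0, 0, 0], 85]
    - [[-142, -71, 13], [0, 0, 0], 85]

```text
clock: 1.68
eef_pos: [0.5636, 0.0023, 0.2488]
tool_rot: [0.178, 0.984, -0.001, -0.001]
ft_force: [-0.7, 0.5, 0.4]
grip_width: 0.0851
```

```bash
cat > look.py <<'E'
import sys
from h import *
z=float(sys.argv[1]);o=readout.get_obs();c=get_calibration("wrist");im=camera("wrist")[:,:,::-1].copy()
cv2.imwrite(f"pics/{sys.argv[2]}_raw.png",im); print("tcp",o["eef_pos"].round(4),"t",o["clock"])
np.savez(f"pics/{sys.argv[2]}.npz",**c)
for w in wedges(im,c,z,int(sys.argv[3]) if len(sys.argv)>3 else 125,800):
    print(w[0],w[1].round(4),"head",w[2].round(3),w[4].round(0),"corners",w[3].astype(int).tolist())
    cv2.polylines(im,[w[3].astype(int).reshape(-1,1,2)],True,(0,0,255),1)
cv2.imwrite(f"pics/{sys.argv[2]}.png",im)
E
python3 look.py .062 n1
```

```text
tcp [0.5636 0.0023 0.2488] t 1.6833
[169.  58.] [ 0.4352 -0.0243] head -1.388 [60. 61. 43. 44.] corners [[225, 65], [159, 98], [126, 54], [165, 15]]
```

View pics/n1.png

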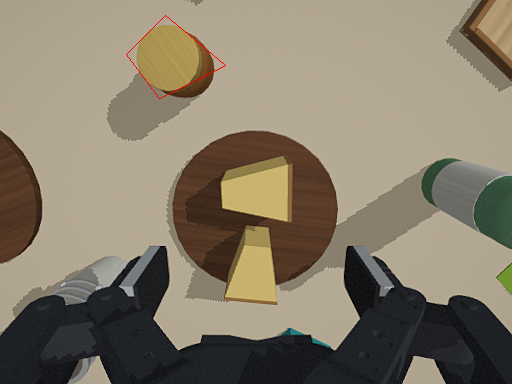

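Run:
```python
from h import *
im=cv2.imread("pics/n1_raw.png");h=cv2.cvtColor(im,cv2.COLOR_BGR2HSV)
for p in((257,200),(255,178),(265,167),(255,275),(257,237),(275,299),(250,140),(300,80),(170,60)): print(p,h[p[1],p[0]])
```

```text
(257, 200) [ 22 115 201]
(255, 178) [ 23 112 202]
(265, 167) [ 22 127 143]
(255, 275) [ 23 113 200]
(257, 237) [ 22 128 161]
(275, 299) [ 23 119 201]
(250, 140) [ 11 135  89]
(300, 80) [ 21  46 181]
(170, 60) [ 22 135 172]
```

```bash
sed -i 's/(18,120,vmin)/(18,85,vmin)/' h.py
python3 - <<'E'
from h import *
im=cv2.imread("pics/n1_raw.png");c=np.load("pics/n1.npz")
for w in wedges(im,c,.062,182,800): print(w[0],w[1].round(4),"head",w[2].round(3),w[4].round(1),w[3].astype(int).tolist())
E
python3 go.py 0.5645 0.0025 0.13 1.214
```

```text
[254. 272.] [ 0.6392 -0.0278] head 2.683 [52.  59.1 24.4 60. ] [[270, 247], [277, 301], [225, 296], [244, 245]]
[254. 193.] [0.5649 0.0006] head -1.914 [52.4 60.2 24.  58.4] [[287, 221], [222, 207], [222, 181], [287, 164]]
t 1.73 shift [ -1.4   0.2 119.3] turn [-0.002 -0.002  0.   ] rows>= 2.9 q6 0.36
```

```bash
python3 go.py 0.5649 0.0009 0.103 1.228
```

```text
t 1.73 shift [ -2.4  -1.1 146.3] turn [-0.002 -0.002 -0.014] rows>= 3.5 q6 0.34
```

send_rows:
  moves:
    - [[-2.4, -1.1, 40], [0, 0, -0.014], 85]
    - [[-2.4, -1.1, 80], [0, 0, -0.014], 85]
    - [[-2.4, -1.1, 115], [0, 0, -0.014], 85]
    - [[-2.4, -1.1, 135], [0, 0, -0.014], 85]
    - [[-2.4, -1.1, 146], [0, 0, -0.014], 85]
    - [[-2.4, -1.1, 146], [0, 0, -0.014], 85]
    - [[-2.4, -1.1, 146], [0, 0, -0.014], 70]
    - [[-2.4, -1.1, 146], [0, 0, -0.014], 62]
    - [[-2.4, -1.1, 146], [0, 0, -0.014], 55]
    - [[-2.4, -1.1, 146], [0, 0, -0.014], 50]
    - [[-2.4, -1.1, 146], [0, 0, -0.014], 50]
    - [[-2.4, -1.1, 146], [0, 0, -0.014], 50]

```text
clock: 2.73
eef_pos: [0.5666, 0.0011, 0.1059]
tool_rot: [0.17, 0.985, -0.0, 0.001]
ft_force: [0.4, 0.7, 7.4]
grip_width: 0.0612
```

```bash
python3 go.py 0.4 0.22 0.25 0.63 0.4 0.22 0.25 -2.51
```

```text
t 2.73 shift [ 230.1  150.3 -144.8] turn [0.001 0.003 0.599] rows>= 7.4 q6 1.44
t 2.73 shift [ 230.1  150.3 -144.8] turn [-4.000e-03  1.000e-03 -2.545e+00] rows>= 20.4 q6 4.58
```

```bash
python3 go.py 0.565 0.001 0.18 1.228 0.47 0.15 0.27 0.9 0.51 0.29 0.27 0.63
```

```text
t 2.73 shift [  1.3  -0.6 -74.1] turn [-0.     0.003  0.001] rows>= 1.8 q6 0.34
t 2.73 shift [ 140.6  107.9 -164.5] turn [0.    0.003 0.329] rows>= 5.8 q6 0.98
t 2.73 shift [ 149.9  253.2 -164.6] turn [0.001 0.003 0.599] rows>= 8.1 q6 1.46
```

send_rows:
  moves:
    - [[0, 0, -25], [0, 0, 0], 50]
    - [[0, 0, -60], [0, 0, 0], 50]
    - [[25, 20, -90], [0, 0, 0.06], 50]
    - [[55, 42, -115], [0, 0, 0.13], 50]
    - [[85, 65, -140], [0, 0, 0.2], 50]
    - [[115, 88, -155], [0, 0, 0.27], 50]
    - [[140, 108, -164], [0, 0, 0.33], 50]
    - [[145, 145, -164], [0, 0, 0.4], 50]
    - [[147, 180, -164], [0, 0, 0.47], 50]
    - [[149, 215, -164], [0, 0, 0.54], 50]
    - [[150, 245, -164], [0, 0, 0.6], 50]
    - [[150, 253, -164], [0, 0, 0.6], 50]

```text
clock: 3.73
eef_pos: [0.5105, 0.2941, 0.2698]
tool_rot: [0.453, 0.892, 0.002, 0.002]
ft_force: [0.2, -0.4, -2.2]
grip_width: 0.0608
```

send_rows:
  moves:
    - [[0, 0, 0], [0, 0, 0], 50]
    - [[0, 0, 0], [0, 0, 0], 50]

```text
clock: 3.9
eef_pos: [0.5102, 0.2944, 0.2696]
tool_rot: [0.452, 0.892, 0.002, 0.002]
ft_force: [-0.4, 0.4, -1.6]
grip_width: 0.0608
```

```bash
python3 look.py .056 t1 182
```

```text
tcp [0.5102 0.2944 0.2696] t 3.9
```

View pics/t1.png

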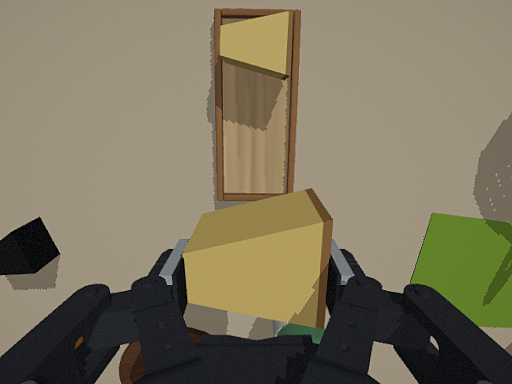

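Run:
```python
from h import *
im=cv2.imread("pics/t1_raw.png");h=cv2.cvtColor(im,cv2.COLOR_BGR2HSV)
for p in((250,40),(270,65),(218,120),(295,120),(250,196),(250,170),(250,100),(180,100),(320,100),(212,100),(270,13)): print(p,h[p[1],p[0]])
c=np.load("pics/t1.npz")
for v in(150,165,175):
  for w in wedges(im,c,.056,v,800): print(v,w[0],w[1].round(4),"head",w[2].round(3),w[4].round(1),w[3].astype(int).tolist())
print(ray(c,[(215,10),(300,10),(294,200),(216,200)],.016).round(4))
cr=im[0:215,195:325];cv2.imwrite("pics/t1c.png",cv2.resize(np.rot90(cr),None,fx=3.7,fy=3.7,interpolation=cv2.INTER_CUBIC))
```

```text
(250, 40) [ 22 116 183]
(270, 65) [ 23 118 182]
(218, 120) [ 15 138 129]
(295, 120) [ 14 158 123]
(250, 196) [ 14 143 125]
(250, 170) [ 19  96 157]
(250, 100) [ 18 108 111]
(180, 100) [ 21  51 161]
(320, 100) [ 20  48 158]
(212, 100) [ 18  56 119]
(270, 13) [ 13 143 109]
150 [252. 276.] [0.5699 0.2086] head -2.511 [132.  147.4  62.9 147.7] [[315, 328], [188, 303], [183, 252], [323, 221]]
150 [237. 158.] [0.4826 0.3047] head 0.475 [69.4 26.9 61.3 26.3] [[251, 128], [251, 192], [224, 192], [223, 119]]
150 [270. 152.] [0.504  0.3271] head -1.914 [95.  27.3 57.6 46.6] [[283, 192], [255, 192], [255, 132], [286, 90]]
150 [254.  41.] [0.4341 0.3972] head -2.542 [52.8 59.4 24.6 60.3] [[285, 74], [220, 55], [220, 25], [289, 10]]
165 [252. 276.] [0.5701 0.208 ] head -2.52 [132.4 148.1  60.5 146.9] [[315, 329], [188, 302], [183, 253], [322, 222]]
165 [254.  41.] [0.4343 0.397 ] head -2.549 [52.  59.4 24.6 60.2] [[285, 74], [220, 55], [220, 25], [289, 11]]
175 [252. 276.] [0.57  0.208] head -2.501 [129.5 147.   60.6 147.3] [[315, 327], [188, 303], [183, 254], [322, 222]]
175 [254.  41.] [0.434  0.3973] head -2.549 [51.1 60.2 23.9 59.3] [[285, 73], [219, 54], [221, 25], [289, 11]]
[[0.3821 0.4047 0.016 ]
 [0.4487 0.4537 0.016 ]
 [0.563  0.2974 0.016 ]
 [0.4923 0.2458 0.016 ]]
```

View pics/t1c.png

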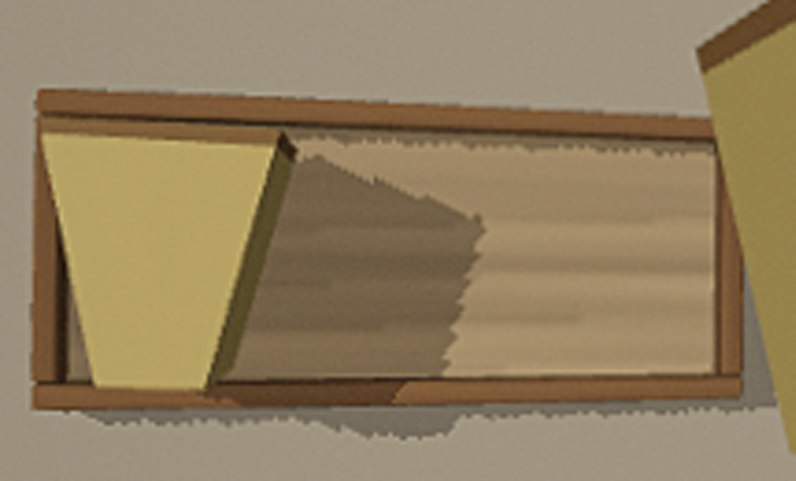

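Run:
```python
from h import *
c=np.load("pics/t1.npz")
px=np.array([(38,90),(33,410),(742,397),(718,119)])
q=np.c_[195+129.5-px[:,1]/3.7,px[:,0]/3.7]-.0
P=ray(c,q,.016)[:,:2];print(P.round(4),np.linalg.norm(np.diff(P,axis=0),axis=1))
y=(P[2]-P[1]);ay=np.arctan2(y[1],y[0]);y2=P[3]-P[0];print("angles x:",ay-np.pi/2,np.arctan2(y2[1],y2[0])-np.pi/2,np.arctan2(*(P[1]-P[0])[::-1]))
L=np.linalg.norm
yy=y/L(y)+y2/L(y2);yy/=L(yy);xx=np.array([yy[1],-yy[0]])
o=np.array([(P@xx)[[0,3]].mean()*.5+(P@xx)[[1,2]].mean()*.5, ((P@yy)[[0,1]].mean()+98+ 0 if 0 else ((P@yy)[[0,1]].mean()+(P@yy)[2])/2)])
O=o[0]*xx+o[1]*yy;print("tray",O.round(4),"x ang",np.arctan2(xx[1],xx[0]).round(4))
d=np.array([.4341,.3972])-O;print("d in tray",d@xx*1000,d@yy*1000)
```

```text
[[0.449  0.4536]
 [0.3805 0.4047]
 [0.4938 0.2461]
 [0.5572 0.3018]] [0.08414647 0.1949534  0.08441723]
angles x: -2.5217568749524144 -2.522605015064615 -2.522241049246293
tray [0.4714 0.3498] x ang -2.5222
d in tray 2.8195871157269505 -60.22871626693467
```

```bash
python3 go.py 0.5005 0.3091 0.15 0.619 0.5005 0.3091 0.1 0.619
```

```text
t 3.95 shift [ 18.5   1.  119.7] turn [0.004 0.002 0.012] rows>= 2.9 q6 1.51
t 3.95 shift [ 18.6   0.8 169.7] turn [0.004 0.002 0.012] rows>= 4.1 q6 1.51
```

send_rows:
  moves:
    - [[18.5, 1, 40], [0.004, 0.002, 0.012], 50]
    - [[18.5, 1, 80], [0.004, 0.002, 0.012], 50]
    - [[18.5, 1, 115], [0.004, 0.002, 0.012], 50]
    - [[18.5, 1, 140], [0.004, 0.002, 0.012], 50]
    - [[18.5, 1, 152], [0.004, 0.002, 0.012], 50]
    - [[18.5, 1, 158], [0.004, 0.002, 0.012], 50]
    - [[18.5, 1, 162], [0.004, 0.002, 0.012], 50]
    - [[18.5, 1, 165], [0.004, 0.002, 0.012], 50]
    - [[18.5, 1, 166], [0.004, 0.002, 0.012], 50]

```text
clock: 4.7
eef_pos: [0.5014, 0.3089, 0.1047]
tool_rot: [0.458, 0.889, 0.001, 0.0]
ft_force: [0.1, 0.9, -1.2]
grip_width: 0.0611
```

send_rows:
  moves:
    - [[0, 0, 1.5], [0, 0, 0], 50]
    - [[0, 0, 3], [0, 0, 0], 50]
    - [[0, 0, 4], [0, 0, 0], 50]
    - [[0, 0, 4.5], [0, 0, 0], 50]

```text
clock: 5.03
eef_pos: [0.5016, 0.3091, 0.1006]
tool_rot: [0.458, 0.889, 0.001, 0.001]
ft_force: [-0.2, -0.1, -0.9]
grip_width: 0.0609
```

send_rows:
  moves:
    - [[0, 0, 1], [0, 0, 0], 50]
    - [[0, 0, 2], [0, 0, 0], 50]
    - [[0, 0, 3], [0, 0, 0], 50]
    - [[0, 0, 3], [0, 0, 0], 50]

```text
clock: 5.37
eef_pos: [0.5016, 0.3092, 0.0999]
tool_rot: [0.458, 0.889, 0.002, 0.001]
ft_force: [-4.2, -2.4, 11.4]
grip_width: 0.0612
```

send_rows:
  moves:
    - [[0, 0, -1], [0, 0, 0], 70]
    - [[0, 0, -1], [0, 0, 0], 85]
    - [[0, 0, -1], [0, 0, 0], 85]
    - [[0, 0, -1], [0, 0, 0], 85]
    - [[0, 0, -30], [0, 0, 0], 85]
    - [[0, 0, -70], [0, 0, 0], 85]
    - [[0, 0, -110], [0, 0, 0], 85]
    - [[0, 0, -145], [0, 0, 0], 85]
    - [[0, 0, -150], [0, 0, 0], 85]

```text
clock: 6.12
eef_pos: [0.5038, 0.3105, 0.2575]
tool_rot: [0.458, 0.889, 0.007, 0.004]
ft_force: [0.7, 2.0, 0.8]
grip_width: 0.0849
```

```bash
python3 go.py 0.48 0.15 0.25 1.7 0.6392 -0.0278 0.25 2.683
```

```text
t 6.12 shift [-117.  -112.5    5.8] turn [ 0.014  0.009 -1.081] rows>= 8.7 q6 0.17
t 6.12 shift [-354.1  -85.9    6.4] turn [ 0.009  0.017 -2.064] rows>= 16.5 q6 -1.16
```

send_rows:
  moves:
    - [[-15, -14, 6], [0, 0, -0.12], 85]
    - [[-30, -28, 6], [0, 0, -0.24], 85]
    - [[-45, -42, 6], [0, 0, -0.36], 85]
    - [[-60, -56, 6], [0, 0, -0.48], 85]
    - [[-75, -70, 6], [0, 0, -0.6], 85]
    - [[-90, -84, 6], [0, 0, -0.72], 85]
    - [[-105, -100, 6], [0, 0, -0.84], 85]
    - [[-117, -112, 6], [0, 0, -0.96], 85]
    - [[-130, -112, 6], [0, 0, -1.08], 85]
    - [[-165, -108, 6], [0, 0, -1.2], 85]
    - [[-195, -104, 6], [0, 0, -1.32], 85]
    - [[-230, -100, 6], [0, 0, -1.44], 85]

```text
clock: 7.12
eef_pos: [0.5561, 0.0646, 0.2498]
tool_rot: [-0.245, 0.969, 0.003, 0.007]
ft_force: [0.2, 0.2, 0.2]
grip_width: 0.0849
```

```bash
python3 go.py 0.6392 -0.0278 0.22 2.683
```

```text
t 7.12 shift [ -28.8 -120.9   30.1] turn [-0.003  0.016 -0.617] rows>= 4.9 q6 -1.16
```

send_rows:
  moves:
    - [[-10, -40, 20], [0, 0, -0.12], 85]
    - [[-20, -80, 30], [0, 0, -0.25], 85]
    - [[-29, -121, 30], [-0.003, 0.016, -0.37], 85]
    - [[-29, -121, 30], [-0.003, 0.016, -0.5], 85]
    - [[-29, -121, 30], [-0.003, 0.016, -0.617], 85]
    - [[-29, -121, 30], [-0.003, 0.016, -0.617], 85]
    - [[-29, -121, 30], [-0.003, 0.016, -0.617], 85]
    - [[-29, -121, 30], [-0.003, 0.016, -0.617], 85]

```text
clock: 7.78
eef_pos: [0.6392, -0.0274, 0.2199]
tool_rot: [-0.527, 0.85, -0.0, -0.0]
ft_force: [-0.7, -1.0, -0.1]
grip_width: 0.0851
```

```bash
python3 look.py .062 f1 180; python3 go.py 0.6392 -0.0278 0.103 2.683
```

```text
tcp [ 0.6392 -0.0274  0.2199] t 7.7833
[256. 199.] [ 0.639  -0.0279] head 2.678 [52. 60. 24. 61.] corners [[294, 185], [292, 214], [219, 230], [219, 167]]
t 7.83 shift [  0.5  -0.3 117.1] turn [-0.    -0.    -0.001] rows>= 2.8 q6 -1.16
```

send_rows:
  moves:
    - [[0.5, 0, 40], [0, 0, 0], 85]
    - [[0.5, 0, 80], [0, 0, 0], 85]
    - [[0.5, 0, 105], [0, 0, 0], 85]
    - [[0.5, 0, 115], [0, 0, 0], 85]
    - [[0.5, 0, 117], [0, 0, 0], 85]
    - [[0.5, 0, 117], [0, 0, 0], 70]
    - [[0.5, 0, 117], [0, 0, 0], 62]
    - [[0.5, 0, 117], [0, 0, 0], 55]
    - [[0.5, 0, 116], [0, 0, 0], 50]
    - [[0.5, 0, 115], [0, 0, 0], 50]
    - [[0.5, 0, 115], [0, 0, 0], 50]

```text
clock: 8.75
eef_pos: [0.6394, -0.0277, 0.1062]
tool_rot: [-0.527, 0.85, -0.001, 0.001]
ft_force: [-0.0, 0.0, -2.0]
grip_width: 0.0606
```

```bash
python3 go.py 0.64 -0.028 0.18 2.683 0.48 0.15 0.25 1.4  .4598 .3661 .25 0.619
```

```text
t 8.75 shift [ -0.   -0.8 -73.8] turn [-0.002  0.    -0.001] rows>= 1.8 q6 -1.16
t 8.75 shift [ -88.5  221.5 -144.1] turn [-1.000e-03  1.000e-03  1.282e+00] rows>= 10.3 q6 0.47
t 8.75 shift [-273.2  335.6 -144.3] turn [-1.000e-03  2.000e-03  2.063e+00] rows>= 16.5 q6 1.62
```

send_rows:
  moves:
    - [[0, 0, -30], [0, 0, 0], 50]
    - [[0, 0, -65], [0, 0, 0], 50]
    - [[-8, 20, -95], [0, 0, 0.12], 50]
    - [[-18, 45, -120], [0, 0, 0.24], 50]
    - [[-28, 70, -135], [0, 0, 0.36], 50]
    - [[-38, 95, -144], [0, 0, 0.48], 50]
    - [[-48, 120, -144], [0, 0, 0.6], 50]
    - [[-58, 145, -144], [0, 0, 0.72], 50]
    - [[-68, 170, -144], [0, 0, 0.84], 50]
    - [[-78, 195, -144], [0, 0, 0.96], 50]
    - [[-88, 221, -144], [0, 0, 1.08], 50]
    - [[-115, 240, -144], [0, 0, 1.2], 50]

```text
clock: 9.75
eef_pos: [0.4723, 0.1809, 0.25]
tool_rot: [0.048, 0.999, -0.001, -0.0]
ft_force: [0.6, -0.1, -1.8]
grip_width: 0.0608
```

```bash
python3 go.py .4644 .3596 .22 0.619
```

```text
t 9.75 shift [ 25.  177.2  29.7] turn [-0.002  0.     0.855] rows>= 6.8 q6 1.61
```

send_rows:
  moves:
    - [[4, 26, 5], [0, 0, 0.12], 50]
    - [[8, 52, 10], [0, 0, 0.24], 50]
    - [[12, 78, 15], [0, 0, 0.36], 50]
    - [[16, 104, 20], [0, 0, 0.48], 50]
    - [[20, 130, 25], [0, 0, 0.6], 50]
    - [[24, 155, 30], [0, 0, 0.72], 50]
    - [[25, 177, 30], [0, 0, 0.855], 50]
    - [[25, 177, 30], [0, 0, 0.855], 50]
    - [[25, 177, 30], [0, 0, 0.855], 50]

```text
clock: 10.5
eef_pos: [0.464, 0.3604, 0.2194]
tool_rot: [0.457, 0.89, -0.001, 0.0]
ft_force: [-0.1, -0.5, -1.8]
grip_width: 0.0608
```

```bash
python3 look.py .056 t2 165;python3 go.py .4644 .3596 .1 0.619
```

```text
tcp [0.464  0.3604 0.2194] t 10.5
[257. 275.] [0.5068 0.3024] head 0.608 [108. 123.  55. 109.] corners [[331, 251], [311, 303], [197, 326], [189, 219]]
[252. 140.] [0.4342 0.3967] head -2.549 [52. 60. 24. 59.] corners [[288, 175], [214, 155], [214, 124], [291, 107]]
t 10.55 shift [  0.2   0.7 119.5] turn [-0.003  0.002  0.003] rows>= 2.9 q6 1.61
```

View pics/t2.png

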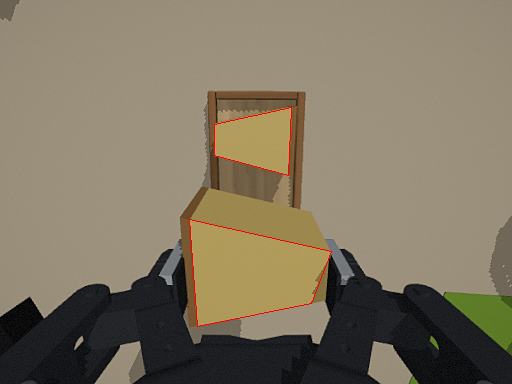

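send_rows:
  moves:
    - [[0, 0.5, 40], [0, 0, 0.003], 50]
    - [[0, 0.5, 75], [0, 0, 0.003], 50]
    - [[0, 0.5, 95], [0, 0, 0.003], 50]
    - [[0, 0.5, 106], [0, 0, 0.003], 50]
    - [[0, 0.5, 112], [0, 0, 0.003], 50]
    - [[0, 0.5, 115], [0, 0, 0.003], 50]
    - [[0, 0.5, 117], [0, 0, 0.003], 50]
    - [[0, 0.5, 118], [0, 0, 0.003], 50]
    - [[0, 0.5, 118.5], [0, 0, 0.003], 50]

```text
clock: 11.3
eef_pos: [0.4652, 0.3598, 0.1024]
tool_rot: [0.458, 0.889, -0.0, 0.001]
ft_force: [-0.7, 0.5, -1.4]
grip_width: 0.0611
```

send_rows:
  moves:
    - [[2, 0, 0.7], [0, 0, 0], 50]
    - [[4, 0, 1], [0, 0, 0], 50]
    - [[6, 0, 1], [0, 0, 0], 50]
    - [[8, 0, 1], [0, 0, 0], 50]
    - [[9, 0, 1], [0, 0, 0], 50]
    - [[10, 0, 1], [0, 0, 0], 50]
    - [[11, 0, 1], [0, 0, 0], 50]
    - [[11, 0, 1], [0, 0, 0], 50]

```text
clock: 11.97
eef_pos: [0.4589, 0.3688, 0.1014]
tool_rot: [0.458, 0.889, -0.0, 0.001]
ft_force: [2.0, -0.4, -0.9]
grip_width: 0.0611
```

send_rows:
  moves:
    - [[1, 0, 0], [0, 0, 0], 50]
    - [[2, 0, 0], [0, 0, 0], 50]
    - [[2.5, 0, 0], [0, 0, 0], 50]
    - [[2.5, 0, 0], [0, 0, 0], 50]

```text
clock: 12.3
eef_pos: [0.4584, 0.3694, 0.1017]
tool_rot: [0.459, 0.888, -0.001, 0.003]
ft_force: [3.9, -6.3, 1.9]
grip_width: 0.0609
```

send_rows:
  moves:
    - [[-1.5, 0, 0.5], [0, 0, 0], 50]
    - [[-1.5, 0, 1.5], [0, 0, 0], 50]
    - [[-1.5, 0, 2.2], [0, 0, 0], 50]
    - [[-1.5, 0, 2.8], [0, 0, 0], 50]
    - [[-1.5, 0, 3], [0, 0, 0], 50]

```text
clock: 12.72
eef_pos: [0.4592, 0.3681, 0.1002]
tool_rot: [0.459, 0.888, -0.001, 0.003]
ft_force: [-0.8, -4.6, 10.9]
grip_width: 0.0613
```

Touching the floor. Release, rise enough to look at the tray.

send_rows:
  moves:
    - [[0, 0, -1], [0, 0, 0], 70]
    - [[0, 0, -1], [0, 0, 0], 85]
    - [[0, 0, -1], [0, 0, 0], 85]
    - [[0, 0, -1], [0, 0, 0], 85]
    - [[0, 0, -30], [0, 0, 0], 85]
    - [[-15, 0, -70], [0, 0, 0], 85]
    - [[-30, 0, -110], [0, 0, 0], 85]
    - [[-42, 0, -150], [0, 0, 0], 85]
    - [[-44, 0, -155], [0, 0, 0], 85]
    - [[-44, 0, -155], [0, 0, 0], 85]
    - [[-44, 0, -155], [0, 0, 0], 85]

```text
clock: 13.63
eef_pos: [0.484, 0.333, 0.2552]
tool_rot: [0.459, 0.888, -0.001, 0.003]
ft_force: [-0.4, -0.3, -0.6]
grip_width: 0.0852
```

```bash
cat >> h.py <<'E'
O=np.array([.4714,.3498]);XA=-2.522;XX=np.array([np.cos(XA),np.sin(XA)]);YY=np.array([-XX[1],XX[0]])
E
cat > tl.py <<'E'
import sys
from h import *
o=readout.get_obs();c=get_calibration("wrist");im=camera("wrist")[:,:,::-1].copy();n=sys.argv[1]
cv2.imwrite(f"pics/{n}_raw.png",im);np.savez(f"pics/{n}.npz",**c);print("tcp",o["eef_pos"].round(4))
for w in wedges(im,c,.056,int(sys.argv[2]),800):
    d=w[1]-O; print(w[0],w[1].round(4),"tray mm",(d@XX*1000).round(1),(d@YY*1000).round(1),"head-x",(w[2]-XA).round(3),w[4].round(0))
    cv2.polylines(im,[w[3].astype(int).reshape(-1,1,2)],True,(0,0,255),1)
cv2.imwrite(f"pics/{n}.png",im)
E
python3 tl.py t3 165;python3 go.py .5016 .3092 .1 0.619
```

```text
tcp [0.484  0.333  0.2552]
[254. 215.] [0.4998 0.3096] tray mm 0.2 49.3 head-x 0.013 [52. 58. 24. 60.]
[258. 137.] [0.4601 0.3714] tray mm -3.4 -24.2 head-x 3.132 [52. 60. 24. 59.]
[250.  88.] [0.4306 0.4008] tray mm 3.6 -65.2 head-x -0.011 [52. 60. 24. 59.]
t 13.68 shift [-29.    1.6 153.9] turn [-0.002  0.006 -0.002] rows>= 3.8 q6 1.5
```

View pics/t3.png

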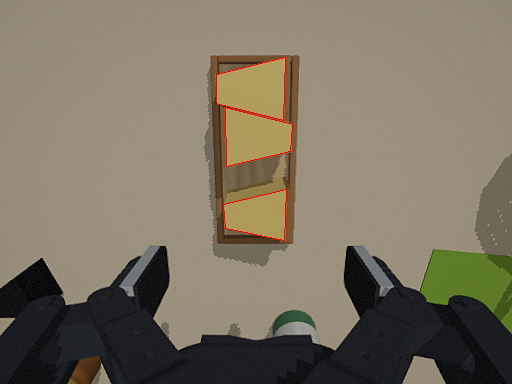

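```bash
python3 go.py .5005 .3094 .1 0.619
```

```text
t 13.68 shift [-28.2   0.9 153.9] turn [-0.002  0.006 -0.002] rows>= 3.8 q6 1.51
```

send_rows:
  moves:
    - [[-28, 1, 35], [0, 0.006, 0], 85]
    - [[-28, 1, 70], [0, 0.006, 0], 85]
    - [[-28, 1, 105], [0, 0.006, 0], 85]
    - [[-28, 1, 135], [0, 0.006, 0], 85]
    - [[-28, 1, 148], [0, 0.006, 0], 85]
    - [[-28, 1, 153], [0, 0.006, 0], 85]
    - [[-28, 1, 153], [0, 0.006, 0], 70]
    - [[-28, 1, 153], [0, 0.006, 0], 62]
    - [[-28, 1, 153], [0, 0.006, 0], 55]
    - [[-28, 1, 152], [0, 0.006, 0], 50]
    - [[-28, 1, 152], [0, 0.006, 0], 50]
    - [[-28, 1, 152], [0, 0.006, 0], 50]

```text
clock: 14.68
eef_pos: [0.5009, 0.3099, 0.1029]
tool_rot: [0.459, 0.888, -0.0, -0.0]
ft_force: [0.6, -0.3, -1.2]
grip_width: 0.0606
```

send_rows:
  moves:
    - [[0, 0, -2], [0, 0, 0], 50]
    - [[5, 0, -2], [0, 0, 0], 50]
    - [[12, 0, -2], [0, 0, 0], 50]
    - [[19, 0, -2], [0, 0, 0], 50]
    - [[25, 0, -2], [0, 0, 0], 50]
    - [[29, 0, -2], [0, 0, 0], 50]
    - [[31, 0, -2], [0, 0, 0], 50]
    - [[32, 0, -2], [0, 0, 0], 50]
    - [[33, 0, -2], [0, 0, 0], 50]
    - [[33.5, 0, -2], [0, 0, 0], 50]
    - [[33.5, 0, -2], [0, 0, 0], 50]

```text
clock: 15.6
eef_pos: [0.4816, 0.3371, 0.1048]
tool_rot: [0.459, 0.888, -0.0, -0.0]
ft_force: [0.2, 0.2, -1.5]
grip_width: 0.0609
```

send_rows:
  moves:
    - [[1, 0, 0], [0, 0, 0], 50]
    - [[2, 0, 0], [0, 0, 0], 50]
    - [[2.5, 0, 0], [0, 0, 0], 50]
    - [[2.5, 0, 0], [0, 0, 0], 50]

```text
clock: 15.93
eef_pos: [0.4803, 0.3389, 0.1048]
tool_rot: [0.459, 0.888, -0.0, 0.0]
ft_force: [2.0, -0.6, -2.4]
grip_width: 0.0606
```

send_rows:
  moves:
    - [[-0.5, 0, 0.8], [0, 0, 0], 50]
    - [[-0.5, 0, 1.6], [0, 0, 0], 50]
    - [[-0.5, 0, 2.4], [0, 0, 0], 50]
    - [[-0.5, 0, 3], [0, 0, 0], 50]
    - [[-0.5, 0, 3.5], [0, 0, 0], 50]
    - [[-0.5, 0, 3.5], [0, 0, 0], 50]

```text
clock: 16.43
eef_pos: [0.4805, 0.3385, 0.1011]
tool_rot: [0.459, 0.888, -0.0, -0.0]
ft_force: [-0.3, 0.0, -1.0]
grip_width: 0.0608
```

send_rows:
  moves:
    - [[0, 0, 1], [0, 0, 0], 50]
    - [[0, 0, 2], [0, 0, 0], 50]
    - [[0, 0, 3], [0, 0, 0], 50]
    - [[0, 0, 3], [0, 0, 0], 50]

```text
clock: 16.77
eef_pos: [0.4805, 0.3385, 0.101]
tool_rot: [0.459, 0.888, 0.0, 0.0]
ft_force: [-3.5, -3.1, 15.4]
grip_width: 0.0609
```

send_rows:
  moves:
    - [[0, 0, -1], [0, 0, 0], 70]
    - [[0, 0, -1], [0, 0, 0], 85]
    - [[0, 0, -1], [0, 0, 0], 85]
    - [[0, 0, -1], [0, 0, 0], 85]
    - [[0, 0, -30], [0, 0, 0], 85]
    - [[0, 0, -70], [0, 0, 0], 85]
    - [[0, 0, -110], [0, 0, 0], 85]
    - [[0, 0, -145], [0, 0, 0], 85]
    - [[0, 0, -150], [0, 0, 0], 85]

```text
clock: 17.52
eef_pos: [0.4829, 0.3403, 0.2584]
tool_rot: [0.459, 0.888, 0.006, 0.003]
ft_force: [0.7, 1.2, 0.0]
grip_width: 0.0849
```

```bash
python3 go.py 0.4789 -0.3123 0.25 1.978
```

```text
t 17.52 shift [-530.  -380.8    3.6] turn [ 0.011  0.009 -1.361] rows>= 15.7 q6 -0.98
```

send_rows:
  moves:
    - [[-33, -24, 3], [0, 0, -0.09], 85]
    - [[-66, -48, 3], [0, 0, -0.18], 85]
    - [[-99, -71, 3], [0, 0, -0.27], 85]
    - [[-132, -95, 3], [0, 0, -0.36], 85]
    - [[-165, -119, 3], [0, 0, -0.45], 85]
    - [[-198, -143, 3], [0, 0, -0.54], 85]
    - [[-231, -167, 3], [0, 0, -0.63], 85]
    - [[-264, -190, 3], [0, 0, -0.72], 85]
    - [[-297, -214, 3], [0, 0, -0.81], 85]
    - [[-330, -238, 3], [0, 0, -0.9], 85]
    - [[-363, -262, 3], [0, 0, -0.99], 85]
    - [[-396, -285, 3], [0, 0, -1.08], 85]

```text
clock: 18.52
eef_pos: [0.4789, -0.1496, 0.2514]
tool_rot: [-0.065, 0.998, 0.003, 0.006]
ft_force: [0.5, 0.3, -0.1]
grip_width: 0.0852
```

```bash
python3 go.py 0.4789 -0.3123 0.22 1.978
```

```text
t 18.52 shift [  21.5 -161.5   30.2] turn [ 0.004  0.012 -0.277] rows>= 4.0 q6 -0.98
```

send_rows:
  moves:
    - [[5, -40, 8], [0, 0, -0.07], 85]
    - [[10, -80, 16], [0, 0, -0.14], 85]
    - [[16, -120, 24], [0, 0, -0.21], 85]
    - [[21, -150, 30], [0.004, 0.012, -0.277], 85]
    - [[21.5, -161.5, 30], [0.004, 0.012, -0.277], 85]
    - [[21.5, -161.5, 30], [0.004, 0.012, -0.277], 85]
    - [[21.5, -161.5, 30], [0.004, 0.012, -0.277], 85]

```text
clock: 19.1
eef_pos: [0.4787, -0.3123, 0.2195]
tool_rot: [-0.201, 0.98, 0.001, -0.0]
ft_force: [-0.2, 0.4, 0.0]
grip_width: 0.0852
```

```bash
python3 look.py .062 c1 180; python3 go.py 0.4789 -0.3123 0.103 1.978
```

```text
tcp [ 0.4787 -0.3123  0.2195] t 19.1
[251. 198.] [ 0.4786 -0.3156] head 1.994 [52. 60. 25. 59.] corners [[288, 183], [288, 213], [217, 230], [212, 167]]
t 19.15 shift [  0.3  -1.  116.8] turn [ 0.002  0.    -0.   ] rows>= 2.8 q6 -0.98
```

```bash
python3 go.py 0.4788 -0.315 0.103 1.982
```

```text
t 19.15 shift [  1.5  -3.4 116.8] turn [ 0.002  0.    -0.004] rows>= 2.8 q6 -0.99
```

send_rows:
  moves:
    - [[1.5, -3, 40], [0, 0, 0], 85]
    - [[1.5, -3, 80], [0, 0, 0], 85]
    - [[1.5, -3, 105], [0, 0, 0], 85]
    - [[1.5, -3, 115], [0, 0, 0], 85]
    - [[1.5, -3, 117], [0, 0, 0], 85]
    - [[1.5, -3, 117], [0, 0, 0], 70]
    - [[1.5, -3, 117], [0, 0, 0], 62]
    - [[1.5, -3, 117], [0, 0, 0], 55]
    - [[1.5, -3, 116], [0, 0, 0], 50]
    - [[1.5, -3, 115], [0, 0, 0], 50]
    - [[1.5, -3, 115], [0, 0, 0], 50]

```text
clock: 20.07
eef_pos: [0.479, -0.3148, 0.1059]
tool_rot: [-0.202, 0.979, 0.0, 0.001]
ft_force: [-0.6, 1.4, 3.6]
grip_width: 0.061
```

```bash
python3 go.py 0.479 -0.31 0.25 1.982 .535 .265 .26 .619
```

```text
t 20.07 shift [  -2.1    4.5 -144.1] turn [ 0.     0.001 -0.004] rows>= 3.5 q6 -0.99
t 20.07 shift [-281.1  510.4 -153.6] turn [1.000e-03 1.000e-03 1.359e+00] rows>= 14.5 q6 1.41
```

```bash
python3 go.py .515 .289 .25 .619 .48 .2 .25 .9
```

```text
t 20.07 shift [-272.3  540.3 -143.6] turn [1.000e-03 1.000e-03 1.359e+00] rows>= 14.9 q6 1.46
t 20.07 shift [-204.9  472.4 -143.7] turn [1.000e-03 1.000e-03 1.078e+00] rows>= 12.8 q6 1.07
```

send_rows:
  moves:
    - [[0, 0, -25], [0, 0, 0], 50]
    - [[0, 0, -60], [0, 0, 0], 50]
    - [[0, 10, -95], [0, 0, 0], 50]
    - [[0, 30, -125], [0, 0, 0], 50]
    - [[0, 60, -140], [0, 0, 0], 50]
    - [[0, 60, -144], [0, 0, 0], 50]

```text
clock: 20.57
eef_pos: [0.4542, -0.2571, 0.2537]
tool_rot: [-0.203, 0.979, 0.0, 0.002]
ft_force: [-0.5, 0.1, -2.1]
grip_width: 0.0612
```

```bash
python3 go.py .47 .16 .25 .9 .515 .289 .25 .619
```

```text
t 20.57 shift [-180.4  376.4    4.2] turn [0.002 0.004 1.08 ] rows>= 10.0 q6 1.0
t 20.57 shift [-273.   476.9    4.5] turn [0.002 0.004 1.361] rows>= 13.2 q6 1.46
```

send_rows:
  moves:
    - [[-16, 35, 2], [0, 0, 0.1], 50]
    - [[-32, 69, 4], [0, 0, 0.2], 50]
    - [[-48, 103, 4], [0, 0, 0.3], 50]
    - [[-64, 137, 4], [0, 0, 0.4], 50]
    - [[-80, 171, 4], [0, 0, 0.5], 50]
    - [[-96, 205, 4], [0, 0, 0.6], 50]
    - [[-112, 239, 4], [0, 0, 0.7], 50]
    - [[-128, 273, 4], [0, 0, 0.8], 50]
    - [[-144, 307, 4], [0, 0, 0.9], 50]
    - [[-160, 341, 4], [0, 0, 1.0], 50]
    - [[-180, 376, 4], [0, 0, 1.1], 50]
    - [[-205, 402, 4], [0, 0, 1.19], 50]

```text
clock: 21.57
eef_pos: [0.4809, 0.1955, 0.2501]
tool_rot: [0.382, 0.924, 0.001, 0.001]
ft_force: [1.2, -1.2, -1.8]
grip_width: 0.061
```

```bash
python3 go.py .515 .289 .25 .619
```

```text
t 21.57 shift [41.9 90.3  0.3] turn [0.002 0.001 0.168] rows>= 2.4 q6 1.46
```

send_rows:
  moves:
    - [[14, 30, 0], [0, 0, 0.06], 50]
    - [[28, 60, 0], [0, 0, 0.12], 50]
    - [[40, 86, 0], [0, 0, 0.168], 50]
    - [[42, 90, 0], [0, 0, 0.168], 50]
    - [[42, 90, 0], [0, 0, 0.168], 50]
    - [[42, 90, 0], [0, 0, 0.168], 50]

```text
clock: 22.07
eef_pos: [0.5143, 0.2884, 0.2494]
tool_rot: [0.458, 0.889, -0.0, 0.0]
ft_force: [0.7, -0.3, -1.8]
grip_width: 0.0609
```

```bash
python3 tl.py t4 165
```

```text
tcp [0.5143 0.2884 0.2494]
[257. 275.] [0.5685 0.2154] tray mm -1.0 165.8 head-x 3.134 [122. 141.  62. 122.]
[257.  72.] [0.4583 0.3695] tray mm -0.7 -23.7 head-x -0.107 [121.  59. 106.  71.]
```

View pics/t4.png

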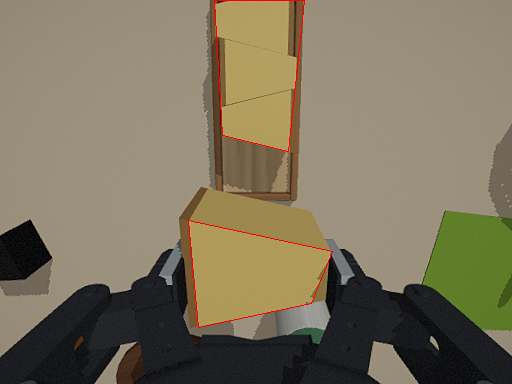

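```bash
python3 - <<'E'
from h import *
c=np.load("pics/t4.npz")
P=ray(c,[(222,136.5),(289,151.5)],.056)[:,:2]-O;print("N edge",(P@XX*1000).round(1),(P@YY*1000).round(1))
P=ray(c,[(219,199),(296,200)],.016)[:,:2]-O;print("outer end",(P@XX*1000).round(1),(P@YY*1000).round(1))
P=ray(c,[(222,192),(290,193)],.016)[:,:2]-O;print("inner end",(P@XX*1000).round(1),(P@YY*1000).round(1))
for y in(60,60.5): print((O+.001*y*YY).round(4))
E
python3 go.py .5062 .301 .15 .6195
```

```text
N edge [ 29.5 -28.7] [27.4 40.4]
outer end [ 39. -42.] [96.  97.2]
inner end [ 35.6 -35.4] [88.4 89.5]
[0.5062 0.301 ]
[0.5065 0.3005]
t 22.12 shift [15.5  1.  99.7] turn [ 0.     0.001 -0.001] rows>= 2.4 q6 1.49
```

```bash
python3 go.py .5051 .3026 .1 .6195
```

```text
t 22.12 shift [ 17.5   1.1 149.7] turn [ 0.     0.001 -0.001] rows>= 3.6 q6 1.49
```

send_rows:
  moves:
    - [[17.5, 1, 20], [0, 0, 0], 50]
    - [[17.5, 1, 50], [0, 0, 0], 50]
    - [[17.5, 1, 75], [0, 0, 0], 50]
    - [[17.5, 1, 90], [0, 0, 0], 50]
    - [[17.5, 1, 97], [0, 0, 0], 50]
    - [[17.5, 1, 97], [0, 0, 0], 50]
    - [[17.5, 1, 97], [0, 0, 0], 50]

```text
clock: 22.7
eef_pos: [0.5053, 0.3018, 0.1535]
tool_rot: [0.459, 0.888, 0.0, 0.001]
ft_force: [1.2, 0.4, -1.1]
grip_width: 0.0611
```

```bash
python3 go.py .5051 .3026 .1 .6195
```

```text
t 22.7 shift [ 0.8  0.3 53.5] turn [ 0.001  0.001 -0.002] rows>= 1.3 q6 1.49
```

send_rows:
  moves:
    - [[1, 0.3, 3], [0, 0, 0], 50]
    - [[1, 0.3, 8], [0, 0, 0], 50]
    - [[1, 0.3, 14], [0, 0, 0], 50]
    - [[1, 0.3, 20], [0, 0, 0], 50]

```text
clock: 23.03
eef_pos: [0.5053, 0.303, 0.1337]
tool_rot: [0.459, 0.888, 0.001, 0.001]
ft_force: [0.8, -0.4, -1.8]
grip_width: 0.0608
```

send_rows:
  moves:
    - [[0, 0, 8], [0, 0, 0], 50]
    - [[0, 0, 15], [0, 0, 0], 50]
    - [[0, 0, 20], [0, 0, 0], 50]
    - [[0, 0, 24], [0, 0, 0], 50]
    - [[0, 0, 28], [0, 0, 0], 50]
    - [[0, 0, 31], [0, 0, 0], 50]
    - [[0, 0, 32], [0, 0, 0], 50]

```text
clock: 23.62
eef_pos: [0.5052, 0.3029, 0.1011]
tool_rot: [0.459, 0.888, 0.0, 0.001]
ft_force: [-0.2, -0.4, -2.4]
grip_width: 0.0611
```

send_rows:
  moves:
    - [[0, 0, 1], [0, 0, 0], 50]
    - [[0, 0, 2], [0, 0, 0], 50]
    - [[0, 0, 3], [0, 0, 0], 50]
    - [[0, 0, 3], [0, 0, 0], 50]

```text
clock: 23.95
eef_pos: [0.5053, 0.303, 0.0999]
tool_rot: [0.459, 0.888, 0.001, 0.001]
ft_force: [-2.9, -1.4, 7.0]
grip_width: 0.061
```

On the floor. Release and rise, backing off along the row to see the whole tray.

send_rows:
  moves:
    - [[0, 0, -1], [0, 0, 0], 70]
    - [[0, 0, -1], [0, 0, 0], 85]
    - [[0, 0, -1], [0, 0, 0], 85]
    - [[0, 0, -1], [0, 0, 0], 85]
    - [[0, 0, -30], [0, 0, 0], 85]
    - [[0, 0, -70], [0, 0, 0], 85]
    - [[0, 0, -110], [0, 0, 0], 85]
    - [[10, 0, -145], [0, 0, 0], 85]
    - [[25, 0, -165], [0, 0, 0], 85]
    - [[25, 0, -165], [0, 0, 0], 85]
    - [[25, 0, -165], [0, 0, 0], 85]

```text
clock: 24.87
eef_pos: [0.4907, 0.3242, 0.2664]
tool_rot: [0.458, 0.889, 0.003, 0.002]
ft_force: [0.5, -0.3, -0.1]
grip_width: 0.0845
```

```bash
python3 tl.py t5 165
python3 - <<'E'
from h import *
im=cv2.imread("pics/t5.png");t=camera("top")[:,:,::-1];cv2.imwrite("pics/top5.png",t)
a=cv2.resize(t[140:270,60:320],(520,260),interpolation=cv2.INTER_CUBIC)
b=cv2.resize(im[20:310,180:330],(150*2,580))
v=np.zeros((580,800,3),np.uint8);v[:,:300]=b;v[:250,300:800]=cv2.resize(a,(500,250));cv2.imwrite("pics/f5.png",v)
E
```

```text
tcp [0.4907 0.3242 0.2664]
[256. 208.] [0.5058 0.3063] tray mm -2.7 55.4 head-x 3.147 [51. 58. 24. 59.]
[254. 121.] [0.4581 0.3704] tray mm -1.1 -24.5 head-x -0.019 [136.  72. 103.  61.]
```

View pics/f5.png

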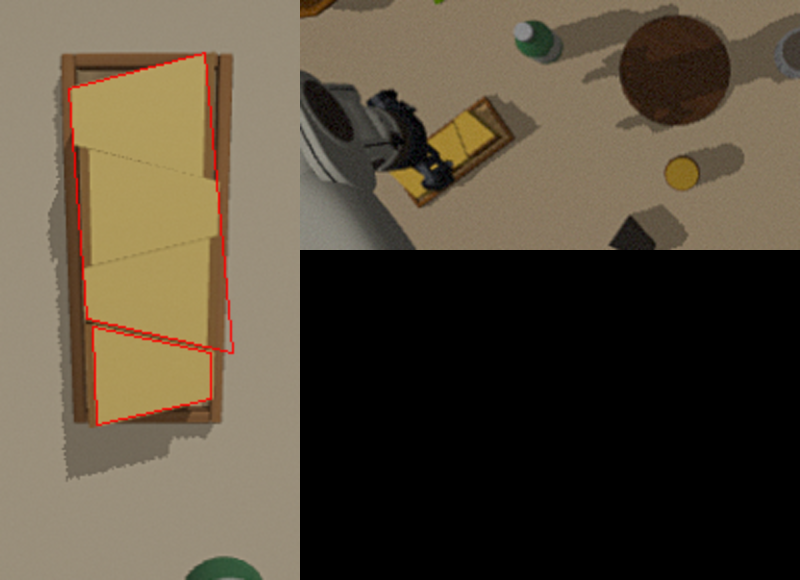

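```bash
python3 -c "
from workcell import order,readout
print(order.job_done()); print(readout.get_obs()['clock'])"
```

```text
the job is handed in; nothing more can be done
None
the job is handed in; nothing more can be done
```

I moved the three wedges from the boards into the tray beside the one already there and handed the job in at about 25 s of the 72 s. All four lie in one row, wide ends alternating, and the gripper was open and clear above them. No verdict was reported.

**How they were placed:**
- I gripped each wedge by its end faces.
- I lowered each one until the wrist force showed it on the floor, at 7 to 15 N, then let go.
- Two of them I first slid gently along the row against their neighbour. That also pushed the original wedge back to the end wall.

**Last checks:**

| Wedge | Across the tray (mm, limit ±6) | Along the tray (mm, limit ±67) | Measured |
|---|---|---|---|
| Already in the tray | +3.6 | −65 | after the second placing |
| Second in the row | −3.4 | −24 | after the second placing |
| Third in the row | about 0 | about +14 | before the last placing |
| Fourth in the row | −2.7 | +55 | last picture |

- Headings were within 0.02 rad of square to the tray for all but the third wedge. That one measured 0.013 rad before its final slide, and I did not measure it again.
- In the last overhead view the bottle and jar stand where they were. Only the edge of the cups is in that view, and it shows no change.

**What failed or disagreed:**
- In the last picture the first three wedges merged into one outline, so I did not measure them one by one at the very end.
- The −65 mm reading is about 1 mm past what the end wall allows, which is within the calibration error.
- The second wedge read about 3 mm farther across the tray than the gripper's position when it let go, but still within the limit.

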